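# Stack the coasters with a slip sheet and open the wood-oil bottle

### The job

I am oiling the coasters: lay the blue slip sheet flat and squarely centred on the dark, freshly oiled coaster without shifting it, then set the pale coaster squarely on top of the sheet. Then open the amber oil bottle: press its push-and-turn safety cap down, keep it pressed while you twist it anticlockwise until it is free, and lift it straight up. Finish while still holding the cap upright, about 6 cm directly above the bottle's mouth and touching nothing else, and leave the mug, pen dispenser and tin alone.

Things in the scene. Friction and masses are not known exactly. Their poses are not given: they have to be found in the camera images.
- bottom_coaster: Dark-brown wooden coaster, loose, lying flat on the desk: 92 mm (its x) by 58 mm (its y), 10 mm thick. Origin: centre of its underside. It stays where it is and is the bottom of the stack. Places and yaws vary.
- slip_sheet: Blue rigid plastic slip sheet, loose, flat on the desk: 100 mm (its x) by 64 mm (its y), 6 mm thick, about 40 g. Origin: centre of its underside. Can be gripped across its 64 mm width with the fingertips.
- top_coaster: Pale wooden coaster, loose, flat on the desk: 92 mm (its x) by 58 mm (its y), 10 mm thick, about 45 g. Origin: centre of its underside. Can be gripped across its 58 mm width.
- bottle: Amber oil bottle fixed upright in a 90 mm square wooden holder; it cannot move or turn. Origin: centre of the holder's underside, on the desk; z up along the bottle's axis. Body 62 mm across up to 66 mm high, shoulder ends 84 mm high, then a neck 27 mm across with a locking ring (38 mm across) under the cap.
- bottle_mouth (a point): Centre of the bottle's mouth, 107 mm above the desk. A spring liner here pushes the cap up: about 4 N when locked, 8 N at 7 mm and 9.5 N at 9 mm of press.
- cap: White push-and-turn safety cap with a red top disc, loose, locked on the bottle at the start: 48 mm diameter, 40 mm high, about 30 g. Origin: centre of its lower rim, z up along its axis. Locked, its origin is 94 mm and its top 134 mm above the desk, its x axis within a few degrees of the bottle's. It cannot be pulled off or turned until pressed.
- cap_grip (a point): On the cap's axis, 31 mm above its origin: middle of the solid upper part (22 to 40 mm), the height to grip. Opening: push down over 5 mm (7 mm is right; hard stop at 9 mm), keep it down and turn anticlockwise seen from above; it comes free from 50 to 130 degrees of turn (75 to 80 is right), let up, the liner lifts it to 4 mm over its locked height; then lift.
- mug: Stainless steel mug, loose, 76 mm across, 85 mm high, handle at its +y. Origin: centre of its underside. Bystander, leave alone.
- pen_dispenser: Green plastic push-down pen dispenser with white top, loose, 66 mm square, 88 mm high. Origin: centre of its underside. Bystander, leave alone.
- tin: Small aluminium box, fixed to the desk, 70 mm (its x) by 110 mm (its y), 38 mm high, with a hinged lid with a knob (top of knob under 85 mm). Origin: centre of its underside. Bystander, leave alone.
- tin_lid (a joint): Hinge of the aluminium box's lid, rad; 0 is shut, grows as it opens. To stay shut.
Things that resemble listed ones, but are neither listed nor needed, are in the scene too. Several things look just like the top_coaster: the one meant starts farthest from the robot's base.

How it is judged:
On the way, in this order (a step that is already met when the one before it is completed fails the run):
1. the slip sheet lies flat, squarely on the dark coaster, let go (horizontal distance between slip_sheet and bottom_coaster below 0.015 m and angle between the x axis of slip_sheet and the x axis of bottom_coaster, either way round below 0.25 rad and z of slip_sheet in the frame of bottom_coaster between 0.007 and 0.013 m and angle between slip_sheet's own z axis and vertical below 0.1 rad and contact force between the fingers and slip_sheet below 0.05 N and linear speed of slip_sheet below 0.02 m/s), for 0.2 s.
2. the pale coaster lies flat, squarely on the slip sheet, let go (all of step 1 and horizontal distance between top_coaster and slip_sheet below 0.015 m and angle between the x axis of top_coaster and the x axis of slip_sheet, either way round below 0.25 rad and z of top_coaster in the frame of slip_sheet between 0.003 and 0.009 m and angle between top_coaster's own z axis and vertical below 0.1 rad and contact force between the fingers and top_coaster below 0.05 N and linear speed of top_coaster below 0.02 m/s), for 0.2 s.
3. the cap is pressed down about 5 mm from its locked height, not yet turned (z of cap in the frame of bottle between 0.08 and 0.0893 m and horizontal distance between cap and bottle below 0.006 m and angle between the x axis of cap and the x axis of bottle, either way round below 0.6 rad), for 0.1 s.
4. the cap, still on the neck, is turned at least 46 degrees (angle between the x axis of cap and the x axis of bottle, either way round above 0.8 rad and z of cap in the frame of bottle below 0.105 m and horizontal distance between cap and bottle below 0.008 m), for 0.05 s.
At the end, for the whole second after the job is handed in: Sheet on dark coaster, pale coaster on sheet: let go, flat, still, within 15 mm and 0.25 rad of square; dark coaster within 30 mm of its start; cap held still and upright (0.25 rad), 30 mm from the bottle axis at most, rim 28 to 133 mm above the mouth; mug, dispenser (30 mm) and lid undisturbed (all of step 2 and distance of each of bottom_coaster, mug, pen_dispenser from where it was at the start of the episode below 0.03 m and z of cap in the frame of bottle between 0.135 and 0.24 m and horizontal distance between cap and bottle below 0.03 m and angle between cap's own z axis and vertical below 0.25 rad and contact force between the fingers and cap above 1 N and contact force between cap and bottle below 0.05 N and linear speed of cap below 0.03 m/s and value of joint tin_lid below 0.15 rad); the arm keeps its last pose, push and grip.
It fails at once if the dark coaster is shifted more than 30 mm (distance of bottom_coaster from where it was at the start of the episode above 0.03 m).
It fails at once if the mug is moved more than 30 mm or tipped (distance of mug from where it was at the start of the episode above 0.03 m or angle between mug's own z axis and vertical above 0.4 rad).
It fails at once if the pen dispenser is moved more than 30 mm or tipped (distance of pen_dispenser from where it was at the start of the episode above 0.03 m or angle between pen_dispenser's own z axis and vertical above 0.4 rad).
It fails at once if the tin's lid is opened or the tin is struck (value of joint tin_lid above 0.15 rad or contact force between any of the arm, the fingers and tin above 8 N).
It also fails if it takes over 72 s, if anything falls off the work surface, if the arm or the gripper's body presses on something with over 40 N, if the wrist force passes 120 N, or if a joint passes its speed limit or range.

### The arm

A 6-joint arm with a two-finger parallel gripper is mounted at the origin on the work surface. World frame = base frame: x ahead of the robot, y to its left, z up, the work surface at z = 0. Lengths are in m, angles in rad, forces in N, time in s.
With the tool pointing down it reaches from about 0.375 to 0.975 m from the base axis. Payload 3.8 kg.
Tool frame: the origin (TCP) lies at the very end of the fingers, on their centre line; the grasp point (between the pads) lies 19 mm behind it; z points along the fingers, y is the line along which they close (so a half turn about z gives the same grasp; the last joint's range is limited). The gripper opens to 85 mm and grips with 20 to 120 N. Pads are 22 mm wide; open, the fingers measure 114 mm over their backs; the gripper's body (76 mm by 85 mm) begins 54 mm behind the grasp point. The pads swing forward as they close: fully open they stand 13 mm farther back than shut.
Start: joints at [-1.204, 0.264, 1.604, -0, 1.274, -0.037], TCP at [0.265, -0.621, 0.231] pointing down, gripper open.
Joint ranges: [-2.63, 2.63], [-0.94, 2.18], [0.31, 2.57], [-1.31, 4.45], [0, 2.66], [-2.55, 2.55]. Speed limits (rad/s): [2.57, 2.57, 3.14, 3.14, 3.14, 3.14].

### API

Orientations are given as a rotation vector (axis times angle).
In Python, from workcell import * gives the robot as it stands.
- The arm moves only by the shell command python3 -m crank 'ROWS' [OPENING] [FORCE]. ROWS is JSON, a list that holds one entry, the list of rows, each a list of 6 numbers: the shift along the tool's x, y, z in cm, then the turn, a rotation vector about the tool's x, y, z in rad. In form: [[[dx, dy, dz, ax, ay, az], ...]]. A call has 1 to 8 rows; each row shifts and turns the commanded pose from where the row before left it, along the tool's axes as they then stand; what a row does not reach is not made up. A row lasts 1/12 s, in which the tool goes at most 41.7 mm and 7.16 degrees, less where a joint would pass 70% of its speed; a pose out of reach is approached as far as the arm can. A call with a gripper value outside its range is refused whole. OPENING is the finger opening in cm, from 0 to 8.54, set as the call begins (- or left out, the last holds). The fingers move at their own pace and stop on an object; FORCE is the grip in N (left out, the last holds). Time passes only in rows, so rows that do not move let the fingers close. It gives the time, the measured TCP pose, the force, the opening and the grip force at its end, in the units of the state.
- read_state(): the state, without advancing time (a new reading comes with each control period).
- read_camera(name): name is "scene" or "top" or "wrist"; returns the picture (400x640x3 uint8, blue, green, red); there is no depth.
- camera_model(name): a dict with "camera_matrix" (3x3 intrinsics, pixels), "R" (3x3) and "t" (3): a world point X has camera coordinates R X + t. Camera axes: x right, y down, z forward; pixel columns grow to the right and rows downward; lengths in m; the calibration is good to about 2 mm. A picture is of the moment at which its call begins: read the wrist's pose just before it. camera_model takes no time and is no camera call; for the wrist camera it gives the pose at the moment of the call.
- finish_job(): hands the job in; it is judged then, once.
The state is a dict: "time": time; "q": joint angles; "joint_vel": joint speeds; "joint_torque": joint torques, N m; "tool_pos": TCP position; "tcp_rot": TCP orientation; "wrist_force": force on the tool from outside, world axes, zero at the start; "torque": the same for the moment, N m; "width": opening from 0.0 (shut) to 1.0 (fully open); "grip_force": force on a finger pad.
Only numpy, scipy, OpenCV 4.12 (cv2) and the standard library are available. Lean on these libraries where they do the work, as an engineer would, in place of code of your own. Each camera call takes 0.05 s, during which the arm holds its last target. There are 200 camera calls.

## Working session

There is one attempt and no reset: what is moved stays moved. The work goes in short steps, Python scripts to look and compute and a shell command to move; the robot and the scene stay as the last step left them, time stands still between calls to the robot, and variables do not carry over. Pictures are saved under pics/ and viewed, at most 10 in all, crops included, and the job is handed in when it is done.

```bash
mkdir -p pics; ls; python3 - <<'E'
from workcell import *
import cv2
s=read_state(); print({k:s[k] for k in ("time","tool_pos","tcp_rot","wrist_force","width")})
for n in("top","scene"):
    cv2.imwrite(f"pics/{n}0.png",read_camera(n)); m=camera_model(n); print(n,m)
E
```

```text
pics
{'time': 0.0, 'tool_pos': array([ 0.26492421, -0.62001243,  0.22993824]), 'tcp_rot': array([-3.07557577e+00, -6.29564881e-01,  6.29945435e-04]), 'wrist_force': array([-0.70308796, -0.10017578,  0.47916083]), 'width': 0.9971119852788365}
top {'camera_matrix': array([[420.97095348,   0.        , 313.76195234],
       [  0.        , 420.97095348, 198.21633795],
       [  0.        ,   0.        ,   1.        ]]), 'R': array([[ 0.08451814, -0.9964155 ,  0.00358219],
       [-0.97439923, -0.08340126, -0.20878306],
       [ 0.20833343,  0.01415548, -0.97795542]]), 't': array([-0.04020952,  0.57063672,  1.01352296])}
scene {'camera_matrix': array([[396.16853294,   0.        , 315.68968512],
       [  0.        , 396.16853294, 199.36623953],
       [  0.        ,   0.        ,   1.        ]]), 'R': array([[-0.83428394,  0.55109067,  0.01641276],
       [ 0.37889859,  0.59472307, -0.70904184],
       [-0.40050739, -0.58532345, -0.70497538]]), 't': array([ 0.46116487, -0.13020175,  1.28916579])}
```

View pics/top0.png

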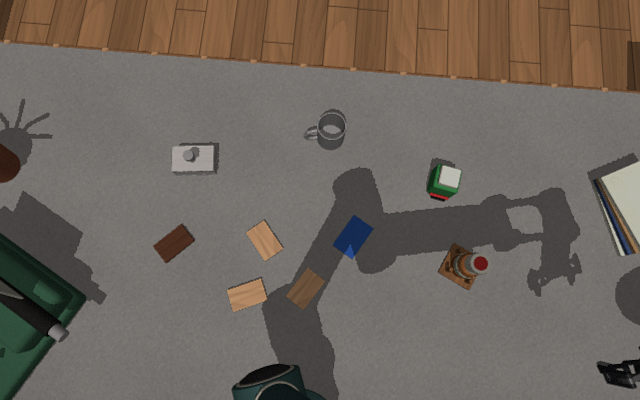

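View pics/scene0.png

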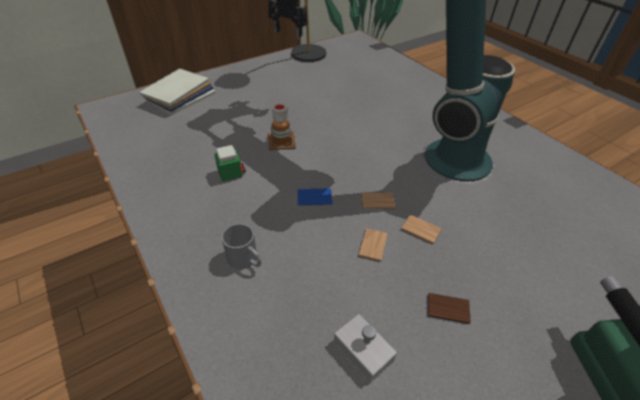

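Top view: dark coaster (174,243), sheet (353,237), bottle cap (480,264), mug (330,128), dispenser (444,180), tin (193,158). Pale look-alikes: (265,239), (247,294), (306,287, shaded); I'll compute distances from base and crop.

```bash
cat > h.py <<'E'
from workcell import *
import numpy as np, cv2
from scipy.spatial.transform import Rotation as Ro
def cast(m,uv,z):
    uv=np.atleast_2d(np.asarray(uv,float)); K,R,t=m["camera_matrix"],np.array(m["R"]),np.array(m["t"])
    d=np.c_[uv,np.ones(len(uv))]@np.linalg.inv(K).T@R; c=-R.T@t
    return c+d*((z-c[2])/d[:,2])[:,None]
def proj(m,X):
    p=(m["camera_matrix"]@(m["R"]@np.asarray(X,float)+m["t"])); return p[:2]/p[2]
def mask(img,kind):
    h,s,v=[c.astype(int) for c in cv2.split(cv2.cvtColor(img,cv2.COLOR_BGR2HSV))]
    if kind=="blue": k=(h>100)&(h<130)&(s>120)
    elif kind=="red": k=((h<8)|(h>172))&(s>130)&(v>80)
    elif kind=="wood": k=(h<25)&(s>60)
    k=(k*255).astype(np.uint8)
    return cv2.morphologyEx(k,cv2.MORPH_OPEN,np.ones((3,3)))
def rects(img,m,kind,z,amin=150,k=None):
    """rects on plane z: centre px, world centre, long, short (mm), yaw of long side, median hsv"""
    k=mask(img,kind) if k is None else k; out=[]
    hsv=cv2.cvtColor(img,cv2.COLOR_BGR2HSV)
    for c in cv2.findContours(k,cv2.RETR_EXTERNAL,cv2.CHAIN_APPROX_NONE)[0]:
        if cv2.contourArea(c)<amin: continue
        P=cast(m,c[:,0],z)[:,:2]
        (cx,cy),(w,h),a=cv2.minAreaRect((P*1000).astype(np.float32))
        if w<h: w,h,a=h,w,a+90
        f=np.zeros_like(k); cv2.drawContours(f,[c],-1,255,-1)
        out.append((c[:,0].mean(0).round(),np.round([cx/1e3,cy/1e3],4),round(w,1),round(h,1),round(float(np.deg2rad((a+90)%180-90)),3),np.median(hsv[f>0],axis=0)))
    return out
E
python3 - <<'E'
from h import *
img=cv2.imread("pics/top0.png"); m=camera_model("top")
for k,z in(("blue",.006),("wood",.01),("red",.134)):
    for r in rects(img,m,k,z,60):
        if np.linalg.norm(r[1])<1.1 and r[2]<160: print(k,*r,"dist",round(np.linalg.norm(r[1]),3))
for n,p,z in(("mug",(330,120),.08),("disp",(450,176),.088),("tin",(193,158),.038)): print(n,cast(m,p,z).round(3))
cv2.imwrite("pics/crop.png",cv2.resize(img[205:320,140:390],None,fx=3,fy=3,interpolation=cv2.INTER_CUBIC))
E
```

```text
blue [353. 236.] [ 0.49   -0.1015] 98.7 62.3 -0.542 [109. 188.  82.] dist 0.5
wood [247. 295.] [0.3183 0.1574] 93.3 59.5 -1.152 [ 14. 112. 176.] dist 0.355
wood [305. 288.] [0.3465 0.0115] 92.5 58.7 -0.58 [ 14. 114. 105.] dist 0.347
wood [480. 263.] [ 0.4482 -0.4353] 36.9 35.7 1.178 [  1. 197.  97.] dist 0.625
wood [458. 267.] [ 0.4372 -0.3847] 90.2 89.7 -0.451 [ 13. 146.  82.] dist 0.582
wood [173. 243.] [0.4325 0.3646] 92.7 58.4 -0.786 [ 10. 150.  74.] dist 0.566
wood [264. 240.] [0.4604 0.1293] 93.3 59.0 0.693 [ 14. 112. 174.] dist 0.478
wood [  7. 164.] [0.6134 0.8411] 109.9 50.9 0.239 [  9. 158.  49.] dist 1.041
red [480. 263.] [ 0.4372 -0.3876] 30.3 27.3 -1.486 [  1. 199.  96.] dist 0.584
mug [[ 0.779 -0.016  0.08 ]]
disp [[ 0.652 -0.329  0.088]]
tin [[0.658 0.338 0.038]]
```

View pics/crop.png

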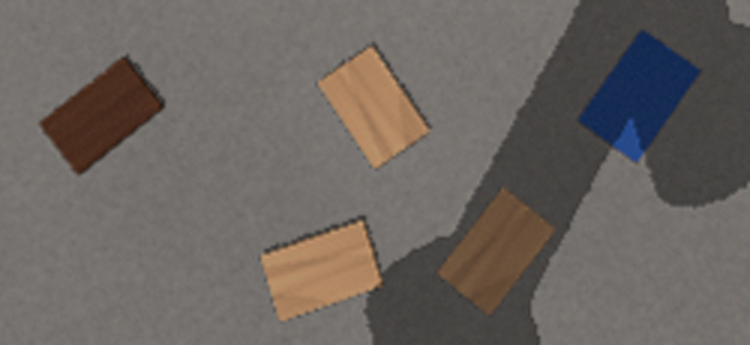

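Candidates: (265,239) at 0.478 m, (247,294) at 0.355 m, (306,287) at 0.347 m from base; the crop shows three identical pale coasters, and (265,239) is the farthest, so it is the one. All sizes match the spec. Next: move above the sheet.

```bash
cat >> h.py <<'E'
def go(x,y,z,yaw):
    """yaw = world direction of tool y (mod pi); prints shift (cm) & turn in current tool axes"""
    s=read_state(); R0=Ro.from_rotvec(s["tcp_rot"]); best=None
    for a in(yaw,yaw+np.pi):
        ty=np.array([np.cos(a),np.sin(a),0]); tz=np.array([0,0,-1.]); R1=Ro.from_matrix(np.c_[np.cross(ty,tz),ty,tz])
        d=(R0.inv()*R1).as_rotvec()
        if best is None or np.linalg.norm(d)<np.linalg.norm(best): best=d
    print("t",round(s["time"],2),"pos",np.round(s["tool_pos"],4),"q",np.round(s["q"],2),"F",np.round(s["wrist_force"],1),"w",round(s["width"],3),"g",round(s["grip_force"],1))
    print("shift cm",(R0.inv().apply(np.array([x,y,z])-s["tool_pos"])*100).round(2),"turn",best.round(3))
E
python3 - <<'E'
from h import *
go(.49,-.1015,.2,-.542+np.pi/2)
E
```

```text
t 0.1 pos [ 0.265  -0.6201  0.2301] q [-1.2   0.26  1.61 -0.    1.27 -0.04] F [ 0.5  1.3 -0.3] w 1.0 g 0.0
shift cm [ 41.07 -38.84   3.09] turn [-0.002  0.001  0.946]
```

```bash
R='[[[2.57,-2.43,0.19,0,0,0],[2.57,-2.43,0.19,0,0,0],[2.57,-2.43,0.19,0,0,0],[2.57,-2.43,0.19,0,0,0],[2.57,-2.43,0.19,0,0,0],[2.57,-2.43,0.19,0,0,0],[2.57,-2.43,0.19,0,0,0],[2.57,-2.43,0.19,0,0,0]]]'
python3 -m crank '[[[2.57,-2.43,0.19,0,0,0],[2.57,-2.43,0.19,0,0,0],[2.57,-2.43,0.19,0,0,0],[2.57,-2.43,0.19,0,0,0],[2.57,-2.43,0.19,0,0,0],[2.57,-2.43,0.19,0,0,0],[2.57,-2.43,0.19,0,0,0],[2.57,-2.43,0.19,0,0,0]]]' 7.6
python3 -m crank '[[[2.57,-2.43,0.19,0,0,0],[2.57,-2.43,0.19,0,0,0],[2.57,-2.43,0.19,0,0,0],[2.57,-2.43,0.19,0,0,0],[2.57,-2.43,0.19,0,0,0],[2.57,-2.43,0.19,0,0,0],[2.57,-2.43,0.19,0,0,0],[2.57,-2.43,0.19,0,0,0]]]'
python3 -m crank '[[[0,0,0,0,0,0.118],[0,0,0,0,0,0.118],[0,0,0,0,0,0.118],[0,0,0,0,0,0.118],[0,0,0,0,0,0.118],[0,0,0,0,0,0.118],[0,0,0,0,0,0.118],[0,0,0,0,0,0.118]]]'
python3 -m crank '[[[0,0,0,0,0,0],[0,0,0,0,0,0]]]'
cat >> h.py <<'E'
def wr(kind,z,name=None,amin=400,rmax=.16):
    m=camera_model("wrist"); img=read_camera("wrist")
    if name: cv2.imwrite("pics/"+name,img)
    for r in rects(img,m,kind,z,amin):
        if r[2]<130: print(kind,*r)
E
python3 - <<'E'
from h import *
go(.49,-.1015,.2,-.542+np.pi/2)
wr("blue",.006,"w1.png")
E
```

```text
time: 0.77
tool_pos: [0.3779, -0.3593, 0.2155]
tcp_rot: [-3.077, -0.629, 0.001]
wrist_force: [0.7, 0.6, -0.7]
width: 0.888
grip_force: 0.0
time: 1.43
tool_pos: [0.4906, -0.0998, 0.2005]
tcp_rot: [-3.078, -0.63, 0.001]
wrist_force: [0.5, -1.3, -0.1]
width: 0.893
grip_force: 0.0
time: 2.1
tool_pos: [0.4902, -0.1014, 0.2003]
tcp_rot: [3.025, -0.847, -0.002]
wrist_force: [0.1, -0.7, -0.2]
width: 0.887
grip_force: 0.0
time: 2.27
tool_pos: [0.4902, -0.1015, 0.2005]
tcp_rot: [3.029, -0.833, -0.001]
wrist_force: [0.4, -0.2, -0.1]
width: 0.888
grip_force: 0.0
t 2.27 pos [ 0.4902 -0.1015  0.2005] q [-0.25 -0.05  2.   -0.    1.18  1.85] F [ 0.4 -0.2 -0.1] w 0.888 g 0.0
shift cm [-0.02  0.01  0.05] turn [0.    0.001 0.005]
blue [322. 164.] [ 0.491  -0.1032] 99.1 63.1 -0.539 [107. 202. 233.]
```

View pics/w1.png

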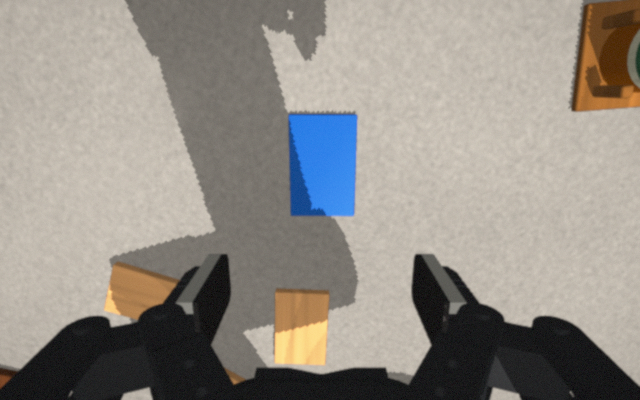

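```bash

python3 -m crank '[[[0,-0.05,3.5,0,0,0],[0,0,3.5,0,0,0],[0,0,3.5,0,0,0],[0,0,3.5,0,0,0],[0,0,2.5,0,0,0],[0,0,1.5,0,0,0],[0,0,0.5,0,0,0],[0,0,0,0,0,0]]]'
python3 -m crank '[[[0,0,0.4,0,0,0],[0,0,0.3,0,0,0],[0,0,0,0,0,0]]]'
python3 - <<'E'
from h import *
m=camera_model("wrist"); img=read_camera("wrist"); cv2.imwrite("pics/w2.png",img)
E
```

```text
time: 2.98
tool_pos: [0.4893, -0.1008, 0.0143]
tcp_rot: [3.028, -0.836, -0.006]
wrist_force: [-0.4, -0.3, 0.7]
width: 0.892
grip_force: 0.0
time: 3.23
tool_pos: [0.4917, -0.1014, 0.0097]
tcp_rot: [-3.028, 0.838, -0.003]
wrist_force: [-1.1, -1.3, -0.7]
width: 0.891
grip_force: 0.0
```

View pics/w2.png

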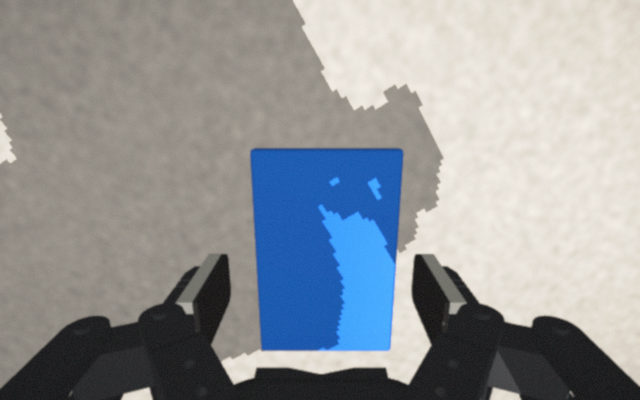

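```bash

for i in 1 2 3; do :; done
python3 -m crank '[[[0,0,0.3,0,0,0],[0,0,0.3,0,0,0],[0,0,0,0,0,0]]]'
python3 -m crank '[[[0,0,0.2,0,0,0],[0,0,0,0,0,0]]]'
python3 -m crank '[[[0,0,0.2,0,0,0],[0,0,0,0,0,0]]]'
```

```text
time: 3.53
tool_pos: [0.4906, -0.1011, 0.0027]
tcp_rot: [3.028, -0.838, -0.0]
wrist_force: [0.6, 0.2, 0.4]
width: 0.889
grip_force: 0.0
time: 3.7
tool_pos: [0.4906, -0.1011, 0.0006]
tcp_rot: [3.028, -0.838, -0.001]
wrist_force: [0.3, 0.1, -0.9]
width: 0.889
grip_force: 0.0
time: 3.87
tool_pos: [0.4906, -0.1011, -0.0014]
tcp_rot: [3.028, -0.838, -0.001]
wrist_force: [-0.0, -0.2, -0.6]
width: 0.892
grip_force: 0.0
```

```bash

python3 -m crank '[[[0,0,0.2,0,0,0],[0,0,0,0,0,0]]]'
python3 -m crank '[[[0,0,0.2,0,0,0],[0,0,0,0,0,0]]]'
python3 -m crank '[[[0,0,0.2,0,0,0],[0,0,0,0,0,0]]]'
```

```text
time: 4.03
tool_pos: [0.4906, -0.1011, -0.0035]
tcp_rot: [3.028, -0.838, -0.001]
wrist_force: [-0.1, -0.7, -0.5]
width: 0.89
grip_force: 0.0
time: 4.2
tool_pos: [0.4906, -0.1011, -0.0055]
tcp_rot: [3.028, -0.838, -0.001]
wrist_force: [-1.2, 0.2, -0.4]
width: 0.891
grip_force: 0.0
time: 4.37
tool_pos: [0.4906, -0.1012, -0.0074]
tcp_rot: [3.028, -0.838, -0.001]
wrist_force: [0.1, -0.2, 0.1]
width: 0.888
grip_force: 0.0
```

```bash

python3 -m crank '[[[0,0,-0.12,0,0,0],[0,0,0,0,0,0],[0,0,0,0,0,0],[0,0,0,0,0,0],[0,0,0,0,0,0],[0,0,0,0,0,0]]]' 5.8 30
python3 -m crank '[[[0,0,-0.5,0,0,0],[0,0,-1.5,0,0,0],[0,0,-3,0,0,0],[0,0,-3,0,0,0],[0,0,-3,0,0,0],[0,0,0,0,0,0]]]'
python3 - <<'E'
from h import *
go(.4325,.3646,.10,-.786+np.pi/2)
wr("blue",.11,"w3.png")
E
```

```text
time: 4.87
tool_pos: [0.4911, -0.1013, -0.0057]
tcp_rot: [3.028, -0.838, 0.001]
wrist_force: [0.7, 0.3, 2.3]
width: 0.734
grip_force: 34.4
time: 5.37
tool_pos: [0.4953, -0.1023, 0.1106]
tcp_rot: [-3.027, 0.838, -0.017]
wrist_force: [1.7, 0.1, -0.3]
width: 0.734
grip_force: 33.2
t 5.37 pos [ 0.4953 -0.1023  0.1106] q [-0.25  0.05  2.09  0.    0.99  1.86] F [ 1.7  0.1 -0.3] w 0.734 g 33.2
shift cm [-29.41 -36.81   0.87] turn [-0.004 -0.01   0.246]
blue [321. 258.] [ 0.491  -0.0994] 108.7 70.0 -0.54 [107. 210. 174.]
```

View pics/w3.png

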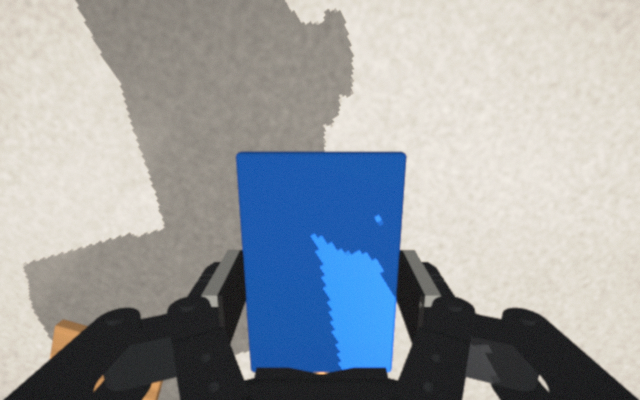

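```bash

python3 -m crank '[[[-1,-1.3,0,0,0,0],[-2.1,-2.63,0,0,0,0],[-2.1,-2.63,0,0,0,0],[-2.1,-2.63,0,0,0,0],[-2.1,-2.63,0,0,0,0],[-2.1,-2.63,0,0,0,0],[-2.1,-2.63,0,0,0,0],[-2.1,-2.63,0,0,0,0]]]'
python3 -m crank '[[[-2.1,-2.63,0,0,0,0],[-2.1,-2.63,0,0,0,0],[-2.1,-2.63,0,0,0,0],[-2.1,-2.63,0,0,0,0],[-2.1,-2.63,0,0,0,0],[-2.1,-2.63,0,0,0,0],[-1,-1.3,0,0,0,0],[0,0,0,0,0,0]]]'
python3 -m crank '[[[0,0,0,0,0,0.08],[0,0,0,0,0,0.08],[0,0,0,0,0,0.08],[0,0,0,0,0,0],[0,0,0,0,0,0],[0,0,0,0,0,0]]]'
python3 - <<'E'
from h import *
go(.4325,.3646,.06,-.786+np.pi/2)
wr("blue",.122); wr("wood",.01,"w4.png")
E
```

```text
time: 6.08
tool_pos: [0.4556, 0.1497, 0.1025]
tcp_rot: [3.026, -0.838, -0.004]
wrist_force: [0.3, -0.3, -0.5]
width: 0.739
grip_force: 33.2
time: 6.75
tool_pos: [0.4437, 0.3318, 0.1038]
tcp_rot: [-2.997, 0.732, 0.079]
wrist_force: [0.0, -0.3, 0.0]
width: 0.734
grip_force: 33.2
time: 7.25
tool_pos: [0.4608, 0.2941, 0.0968]
tcp_rot: [-2.864, 0.979, 0.163]
wrist_force: [-0.3, 0.6, -0.5]
width: 0.731
grip_force: 33.2
t 7.25 pos [0.4608 0.2941 0.0968] q [0.42 0.14 2.02 0.18 0.99 2.55] F [-0.3  0.6 -0.5] w 0.731 g 33.2
shift cm [-5.97 -3.55  4.8 ] turn [-0.061  0.141  0.127]
blue [321. 258.] [0.4685 0.2881] 98.5 59.2 -0.646 [107. 207. 237.]
wood [597. 238.] [0.3202 0.1602] 88.3 66.1 -1.158 [ 16. 126. 196.]
wood [567.  37.] [0.4554 0.1367] 94.5 40.3 0.701 [ 15. 137. 184.]
```

View pics/w4.png

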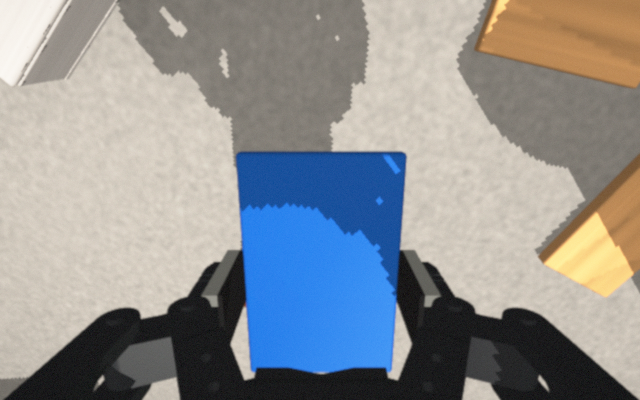

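Joint 6 hit its limit (2.55), so the tool tilted a little short of the coaster. I'll level it and make the half turn the other way.

```bash

python3 -m crank '[[[0,0,-0.5,0,0,-0.1],[0,0,-0.5,-0.03,0.07,-0.09],[0,0,-0.5,-0.03,0.07,-0.09],[0,0,0,0,0,-0.12],[0,0,0,0,0,-0.12],[0,0,0,0,0,-0.12],[0,0,0,0,0,-0.12],[0,0,0,0,0,-0.12]]]'
python3 -m crank '[[[0,0,0,0,0,-0.12],[0,0,0,0,0,-0.12],[0,0,0,0,0,-0.12],[0,0,0,0,0,-0.12],[0,0,0,0,0,-0.12],[0,0,0,0,0,-0.12],[0,0,0,0,0,-0.12],[0,0,0,0,0,-0.12]]]'
python3 -m crank '[[[0,0,0,0,0,-0.12],[0,0,0,0,0,-0.12],[0,0,0,0,0,-0.12],[0,0,0,0,0,-0.12],[0,0,0,0,0,-0.12],[0,0,0,0,0,-0.12],[0,0,0,0,0,-0.12],[0,0,0,0,0,-0.12]]]'
python3 -m crank '[[[0,0,0,0,0,-0.12],[0,0,0,0,0,0],[0,0,0,0,0,0]]]'
python3 - <<'E'
from h import *
go(.4325,.3646,.11,-.786+np.pi/2)
E
```

```text
time: 8.02
tool_pos: [0.4615, 0.2939, 0.1123]
tcp_rot: [-3.102, -0.354, -0.055]
wrist_force: [0.1, -0.3, -0.6]
width: 0.735
grip_force: 33.2
time: 8.68
tool_pos: [0.4616, 0.2938, 0.1123]
tcp_rot: [-2.603, -1.756, -0.063]
wrist_force: [0.5, 0.1, -0.5]
width: 0.735
grip_force: 33.2
time: 9.35
tool_pos: [0.4616, 0.2938, 0.1123]
tcp_rot: [1.49, 2.745, 0.056]
wrist_force: [0.2, 0.4, -0.2]
width: 0.734
grip_force: 33.2
time: 9.6
tool_pos: [0.4617, 0.2936, 0.1122]
tcp_rot: [1.336, 2.821, 0.054]
wrist_force: [-0.3, 0.1, -0.3]
width: 0.736
grip_force: 33.2
t 9.6 pos [0.4617 0.2936 0.1122] q [ 0.52  0.1   2.03  0.    0.97 -0.17] F [-0.3  0.1 -0.3] w 0.736 g 33.2
shift cm [7.34 2.23 0.29] turn [ 0.04   0.005 -0.099]
```

```bash

python3 -m crank '[[[0,0,0,0.04,0.005,-0.099],[0,0,0,0,0,0],[0,0,0,0,0,0]]]'
python3 - <<'E'
from h import *
go(.4325,.3646,.11,-.786+np.pi/2)
wr("blue",.122); wr("wood",.01,"w5.png")
E
```

```text
time: 9.85
tool_pos: [0.4623, 0.2936, 0.1122]
tcp_rot: [-1.205, -2.901, -0.001]
wrist_force: [-0.3, 0.6, -0.6]
width: 0.734
grip_force: 33.2
t 9.85 pos [0.4623 0.2936 0.1122] q [ 0.52  0.13  2.    0.    1.02 -0.26] F [-0.3  0.6 -0.6] w 0.734 g 33.2
shift cm [7.13 2.9  0.22] turn [ 0.    -0.    -0.001]
blue [321. 257.] [0.4626 0.2938] 101.4 64.9 -0.788 [106. 213. 237.]
wood [ 11. 344.] [0.3769 0.0301] 84.1 30.8 -1.041 [ 16. 122. 233.]
wood [148. 303.] [0.431  0.1333] 53.0 24.6 0.692 [ 15. 136. 170.]
wood [ 46. 183.] [0.3211 0.1599] 95.4 66.4 -1.147 [ 15. 122. 202.]
wood [365.  82.] [0.4302 0.367 ] 83.8 57.8 -0.787 [ 11. 172. 145.]
```

```bash

python3 -m crank '[[[1.77,0.73,0,0,0,0],[1.77,0.73,0,0,0,0],[1.77,0.73,0,0,0,0],[1.77,0.73,0,0,0,0],[0,0,1,0,0,0],[0,0,3,0,0,0],[0,0,3,0,0,0],[0,0,0,0,0,0]]]'
python3 -m crank '[[[0,0,1.5,0,0,0],[0,0,0,0,0,0],[0,0,0,0,0,0],[0,0,0,0,0,0]]]'
python3 - <<'E'
from h import *
go(.433,.3643,.005,-.786+np.pi/2)
wr("blue",.037,"w6.png");wr("wood",.01)
E
```

```text
time: 10.62
tool_pos: [0.4278, 0.3598, 0.0358]
tcp_rot: [-1.199, -2.897, 0.016]
wrist_force: [-1.0, -1.1, -1.9]
width: 0.735
grip_force: 33.5
time: 10.95
tool_pos: [0.433, 0.3638, 0.0282]
tcp_rot: [1.201, 2.903, 0.001]
wrist_force: [0.3, -0.2, -0.2]
width: 0.734
grip_force: 33.5
t 10.95 pos [0.433  0.3638 0.0282] q [ 0.65  0.27  2.01  0.    0.86 -0.13] F [ 0.3 -0.2 -0.2] w 0.734 g 33.5
shift cm [0.04 0.03 2.32] turn [ 0.001 -0.     0.002]
blue [321. 257.] [0.4338 0.3636] 102.2 65.4 -0.785 [107. 215. 225.]
```

View pics/w6.png

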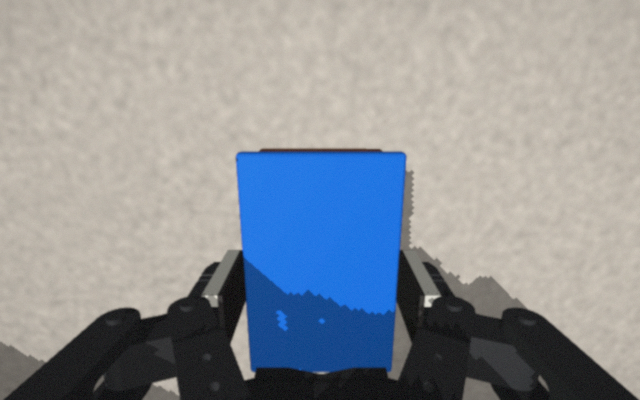

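Sheet is centred over the coaster: the dark edge shows at (260–381,150) centred under the sheet (237–405). Lowering and releasing.

```bash

python3 -m crank '[[[0.03,0.02,1.2,0,0,0],[0,0,0.7,0,0,0],[0,0,0.2,0,0,0],[0,0,0,0,0,0],[0,0,0,0,0,0]]]'
python3 -m crank '[[[0,0,0.15,0,0,0],[0,0,0,0,0,0],[0,0,0,0,0,0]]]'
python3 -m crank '[[[0,0,0.1,0,0,0],[0,0,0,0,0,0],[0,0,0,0,0,0]]]'
```

```text
time: 11.47
tool_pos: [0.4319, 0.3638, 0.0055]
tcp_rot: [-1.199, -2.902, 0.002]
wrist_force: [0.8, 0.3, -0.7]
width: 0.736
grip_force: 33.5
time: 11.72
tool_pos: [0.4323, 0.3641, 0.0046]
tcp_rot: [-1.199, -2.903, 0.001]
wrist_force: [-1.2, -0.2, -0.2]
width: 0.736
grip_force: 33.5
time: 11.97
tool_pos: [0.4324, 0.3642, 0.0043]
tcp_rot: [-1.199, -2.903, 0.0]
wrist_force: [-2.7, -1.6, 5.7]
width: 0.738
grip_force: 34.1
```

Contact (5.7 N) at the expected height. Release and rise.

```bash

python3 -m crank '[[[0,0,0,0,0,0],[0,0,0,0,0,0],[0,0,0,0,0,0],[0,0,-0.3,0,0,0],[0,0,-0.5,0,0,0],[0,0,-1,0,0,0],[0,0,-2,0,0,0],[0,0,-2,0,0,0]]]' 7.6
python3 -m crank '[[[0,0,-3,0,0,0],[0,0,-3,0,0,0],[0,0,-3,0,0,0],[0,0,0,0,0,0],[0,0,0,0,0,0],[0,0,0,0,0,0]]]'
python3 - <<'E'
from h import *
go(.4604,.1293,.15,.693+np.pi/2)
wr("blue",.016,"w7.png"); wr("wood",.01)
E
```

```text
time: 12.63
tool_pos: [0.4317, 0.3636, 0.0621]
tcp_rot: [-1.199, -2.902, 0.003]
wrist_force: [0.5, 0.8, 0.4]
width: 0.89
grip_force: 0.0
time: 13.13
tool_pos: [0.4323, 0.364, 0.1521]
tcp_rot: [-1.2, -2.903, -0.0]
wrist_force: [0.2, 0.2, -0.2]
width: 0.891
grip_force: 0.0
t 13.13 pos [0.4323 0.364  0.1521] q [ 0.66  0.12  1.93  0.    1.1  -0.13] F [ 0.2  0.2 -0.2] w 0.891 g 0.0
shift cm [-18.56 -14.64   0.2 ] turn [ 0.    -0.    -1.477]
blue [321. 178.] [0.4317 0.3652] 98.0 63.3 -0.784 [107. 216. 212.]
wood [ 11. 353.] [0.3491 0.0329] 85.5 31.7 -1.038 [ 16. 134. 226.]
wood [ 63. 249.] [0.3182 0.1598] 97.3 62.6 -1.156 [ 15. 129. 166.]
```

View pics/w7.png

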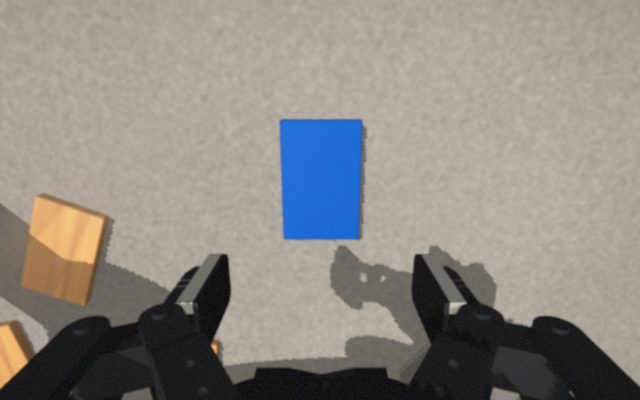

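Sheet is at (321,178), squarely placed with the dark coaster hidden beneath, within ~1 mm. On to the pale coaster.

```bash

python3 -m crank '[[[-2.32,-1.83,0,0,0,0],[-2.32,-1.83,0,0,0,0],[-2.32,-1.83,0,0,0,0],[-2.32,-1.83,0,0,0,0],[-2.32,-1.83,0,0,0,0],[-2.32,-1.83,0,0,0,0],[-2.32,-1.83,0,0,0,0],[-2.32,-1.83,0,0,0,0]]]' 7.4
python3 -m crank '[[[0,0,0,0,0,-0.113],[0,0,0,0,0,-0.114],[0,0,0,0,0,-0.114],[0,0,0,0,0,-0.114],[0,0,0,0,0,-0.114],[0,0,0,0,0,-0.114],[0,0,0,0,0,-0.114],[0,0,0,0,0,-0.114]]]'
python3 -m crank '[[[0,0,0,0,0,-0.114],[0,0,0,0,0,-0.114],[0,0,0,0,0,-0.114],[0,0,0,0,0,-0.114],[0,0,0,0,0,-0.11],[0,0,0,0,0,0],[0,0,0,0,0,0],[0,0,0,0,0,0]]]'
python3 - <<'E'
from h import *
go(.4604,.1293,.02,.693+np.pi/2)
wr("wood",.01)
E
```

```text
time: 13.9
tool_pos: [0.4591, 0.1277, 0.1498]
tcp_rot: [-1.198, -2.901, 0.004]
wrist_force: [-0.1, -0.0, -0.7]
width: 0.866
grip_force: 0.0
time: 14.57
tool_pos: [0.4591, 0.129, 0.1497]
tcp_rot: [0.208, -3.13, 0.001]
wrist_force: [-0.2, 0.6, -0.2]
width: 0.862
grip_force: 0.0
time: 15.23
tool_pos: [0.4598, 0.1292, 0.1506]
tcp_rot: [1.063, -2.954, -0.0]
wrist_force: [-0.4, 0.2, -0.2]
width: 0.871
grip_force: 0.0
t 15.23 pos [0.4598 0.1292 0.1506] q [ 0.22 -0.04  2.1  -0.    1.09 -2.04] F [-0.4  0.2 -0.2] w 0.871 g 0.0
shift cm [-0.08 -0.04 13.06] turn [ 0.001 -0.002 -0.002]
wood [319. 178.] [0.4602 0.1281] 92.9 58.9 0.693 [ 21. 117. 252.]
wood [469.  61.] [0.3185 0.1565] 94.0 59.0 -1.157 [ 17. 124. 240.]
wood [268.   5.] [0.3842 0.0205] 46.3 12.3 -0.88 [ 15. 135. 175.]
```

```bash

python3 -m crank '[[[-0.06,0,2,0,0,0],[0,0,3.5,0,0,0],[0,0,3.5,0,0,0],[0,0,3,0,0,0],[0,0,1.6,0,0,0],[0,0,0.7,0,0,0],[0,0,0.3,0,0,0],[0,0,0,0,0,0]]]'
python3 -m crank '[[[0,0,0.5,0,0,0],[0,0,0.25,0,0,0],[0,0,0,0,0,0],[0,0,0,0,0,0]]]'
```

```text
time: 15.95
tool_pos: [0.461, 0.1297, 0.0055]
tcp_rot: [1.066, -2.954, -0.0]
wrist_force: [-0.1, -0.8, 0.9]
width: 0.865
grip_force: 0.0
time: 16.28
tool_pos: [0.4614, 0.1298, -0.0013]
tcp_rot: [-1.067, 2.954, -0.0]
wrist_force: [0.8, -0.7, -0.5]
width: 0.865
grip_force: 0.0
```

```bash

python3 -m crank '[[[0,0,0.1,0,0,0],[0,0,0,0,0,0],[0,0,0,0,0,0],[0,0,0,0,0,0],[0,0,0,0,0,0],[0,0,0,0,0,0],[0,0,0,0,0,0]]]' 5.2 30
python3 -m crank '[[[0,0,-0.5,0,0,0],[0,0,-1.5,0,0,0],[0,0,-3,0,0,0],[0,0,-3,0,0,0],[0,0,-3,0,0,0],[0,0,0,0,0,0],[0,0,0,0,0,0],[0,0,0,0,0,0]]]'
python3 - <<'E'
from h import *
go(.432,.365,.11,-.786+np.pi/2)
wr("wood",.12)
E
```

```text
time: 16.87
tool_pos: [0.4614, 0.1298, -0.0023]
tcp_rot: [-1.067, 2.954, -0.0]
wrist_force: [-1.0, -1.0, 5.4]
width: 0.666
grip_force: 32.5
time: 17.53
tool_pos: [0.4602, 0.1296, 0.1065]
tcp_rot: [1.067, -2.953, -0.0]
wrist_force: [-0.3, -0.4, -0.5]
width: 0.673
grip_force: 32.3
t 17.53 pos [0.4602 0.1296 0.1065] q [ 0.22  0.01  2.14 -0.    1.   -2.04] F [-0.3 -0.4 -0.5] w 0.673 g 32.3
shift cm [-12.88  19.91  -0.36] turn [-1.000e-03 -2.000e-03  1.479e+00]
wood [321. 257.] [0.4578 0.1274] 91.9 58.2 0.692 [ 20. 118. 251.]
wood [498.  56.] [0.3577 0.1224] 50.9 31.9 -1.155 [ 16. 124. 231.]
```

```bash

python3 -m crank '[[[-1.61,2.49,0,0,0,0],[-1.61,2.49,0,0,0,0],[-1.61,2.49,0,0,0,0],[-1.61,2.49,0,0,0,0],[-1.61,2.49,0,0,0,0],[-1.61,2.49,0,0,0,0],[-1.61,2.49,0,0,0,0],[-1.61,2.48,0,0,0,0]]]'
python3 -m crank '[[[0,0,0,0,0,0.114],[0,0,0,0,0,0.114],[0,0,0,0,0,0.114],[0,0,0,0,0,0.114],[0,0,0,0,0,0.114],[0,0,0,0,0,0.114],[0,0,0,0,0,0.114],[0,0,0,0,0,0.114]]]'
python3 -m crank '[[[0,0,0,0,0,0.114],[0,0,0,0,0,0.114],[0,0,0,0,0,0.114],[0,0,0,0,0,0.114],[0,0,0,0,0,0.111],[0,0,0,0,0,0],[0,0,0,0,0,0],[0,0,0,0,0,0]]]'
python3 - <<'E'
from h import *
go(.432,.365,.03,-.786+np.pi/2)
wr("wood",.119);wr("blue",.016)
E
```

```text
time: 18.25
tool_pos: [0.4308, 0.3655, 0.1044]
tcp_rot: [1.066, -2.95, 0.002]
wrist_force: [0.9, -0.7, 0.0]
width: 0.666
grip_force: 32.3
time: 18.92
tool_pos: [0.4312, 0.364, 0.1043]
tcp_rot: [-0.351, -3.118, 0.006]
wrist_force: [-0.1, 0.7, 0.2]
width: 0.667
grip_force: 32.3
time: 19.58
tool_pos: [0.432, 0.3646, 0.1056]
tcp_rot: [-1.198, -2.902, 0.004]
wrist_force: [0.1, 1.2, -0.0]
width: 0.669
grip_force: 32.3
t 19.58 pos [0.432  0.3646 0.1056] q [ 0.66  0.17  1.96  0.    1.01 -0.13] F [ 0.1  1.2 -0. ] w 0.669 g 32.3
shift cm [0.02 0.06 7.56] turn [-0.003 -0.001  0.003]
wood [ 31. 274.] [0.3494 0.2786] 53.4 29.1 -1.149 [ 15. 133. 156.]
wood [321. 258.] [0.43   0.3671] 92.5 58.1 -0.783 [ 16. 133. 235.]
blue [321. 141.] [0.4038 0.3934] 63.3 18.9 0.787 [107. 214. 206.]
```

```bash

python3 -m crank '[[[-0.23,0.03,2,0,0,0],[0,0,3,0,0,0],[0,0,2.5,0,0,0],[0,0,1,0,0,0],[0,0,0.3,0,0,0],[0,0,0.2,0,0,0],[0,0,0,0,0,0],[0,0,0,0,0,0]]]'
python3 -m crank '[[[0,0,0.1,0,0,0],[0,0,0,0,0,0],[0,0,0,0,0,0]]]'
python3 -m crank '[[[0,0,0.1,0,0,0],[0,0,0,0,0,0],[0,0,0,0,0,0]]]'
```

```text
time: 20.35
tool_pos: [0.4357, 0.3647, 0.0186]
tcp_rot: [1.202, 2.902, 0.003]
wrist_force: [0.2, 0.3, 1.2]
width: 0.667
grip_force: 32.3
time: 20.6
tool_pos: [0.435, 0.3641, 0.0169]
tcp_rot: [1.202, 2.902, 0.001]
wrist_force: [0.6, -0.5, 0.2]
width: 0.665
grip_force: 32.3
time: 20.85
tool_pos: [0.4344, 0.3637, 0.015]
tcp_rot: [-1.202, -2.902, 0.001]
wrist_force: [0.1, 0.5, -0.6]
width: 0.666
grip_force: 32.3
```

```bash

python3 -m crank '[[[0,0,0.1,0,0,0],[0,0,0,0,0,0],[0,0,0,0,0,0]]]'
python3 -m crank '[[[0,0,0.06,0,0,0],[0,0,0,0,0,0],[0,0,0,0,0,0]]]'
```

```text
time: 21.1
tool_pos: [0.4344, 0.3637, 0.0139]
tcp_rot: [-1.202, -2.902, 0.001]
wrist_force: [-0.4, -0.5, -0.6]
width: 0.674
grip_force: 32.3
time: 21.35
tool_pos: [0.4345, 0.3638, 0.0137]
tcp_rot: [-1.202, -2.902, 0.001]
wrist_force: [-1.6, -0.9, 3.5]
width: 0.666
grip_force: 32.7
```

```bash

python3 -m crank '[[[0,0,0,0,0,0],[0,0,0,0,0,0],[0,0,0,0,0,0],[0,0,-0.3,0,0,0],[0,0,-0.5,0,0,0],[0,0,-1,0,0,0],[0,0,-2,0,0,0],[0,0,-2,0,0,0]]]' 7.2
python3 -m crank '[[[0,0,-3.5,0,0,0],[0,0,-3.5,0,0,0],[0,0,-3.5,0,0,0],[0,0,-3.5,0,0,0],[0,0,0,0,0,0],[0,0,0,0,0,0]]]'
python3 - <<'E'
from h import *
go(.4372,-.3876,.22,-.786+np.pi/2)
wr("blue",.016,amin=100); wr("wood",.026,"w9.png")
img=read_camera("top"); cv2.imwrite("pics/top1.png",img); m=camera_model("top")
for r in rects(img,m,"red",.134,60)+rects(img,m,"wood",.026,60)+rects(img,m,"blue",.016,20): 
  if r[2]<130: print(*r)
E
```

```text
time: 22.02
tool_pos: [0.434, 0.3633, 0.0721]
tcp_rot: [-1.202, -2.901, 0.003]
wrist_force: [0.3, 0.4, 0.5]
width: 0.844
grip_force: 0.0
time: 22.52
tool_pos: [0.4366, 0.3653, 0.2162]
tcp_rot: [1.201, 2.899, 0.011]
wrist_force: [-1.0, 0.2, -0.6]
width: 0.839
grip_force: 0.0
t 22.52 pos [0.4366 0.3653 0.2162] q [ 0.65  0.07  1.86  0.    1.21 -0.13] F [-1.   0.2 -0.6] w 0.839 g 0.0
shift cm [-53.29 -53.18  -0.74] turn [0.008 0.001 0.   ]
blue [314. 114.] [0.3983 0.3974] 62.0 4.6 0.784 [108. 200. 202.]
wood [ 39. 317.] [0.3456 0.035 ] 83.9 63.7 -0.581 [ 16. 134. 226.]
wood [100. 223.] [0.321  0.1709] 91.9 59.1 -1.158 [ 15. 128. 217.]
wood [319. 165.] [0.4334 0.3653] 91.3 57.8 -0.786 [ 17. 130. 241.]
[480. 263.] [ 0.4372 -0.3867] 28.4 27.3 -1.486 [  1. 194. 161.]
[247. 295.] [0.3183 0.1554] 91.4 58.0 -1.167 [ 14. 112. 162.]
[305. 288.] [0.3469 0.0111] 92.0 57.7 -0.584 [ 14. 112. 175.]
[480. 263.] [ 0.447  -0.4297] 35.9 33.2 0.005 [  1. 193. 161.]
[458. 267.] [ 0.4359 -0.3792] 88.9 88.4 -0.451 [ 13. 146.  85.]
[171. 242.] [0.4335 0.3657] 92.2 59.2 -0.786 [ 14. 113. 175.]
[  7. 164.] [0.6096 0.8288] 108.3 50.2 0.239 [  9. 158.  50.]
```

Stack is good (pale within ~2 mm of sheet). Now to the bottle.

```bash

python3 -m crank '[[[-1.3,-1.3,0,0,0,0],[-2.52,-2.52,0,0,0,0],[-2.52,-2.52,0,0,0,0],[-2.52,-2.52,0,0,0,0],[-2.52,-2.52,0,0,0,0],[-2.52,-2.52,0,0,0,0],[-2.52,-2.52,0,0,0,0],[-2.52,-2.52,0,0,0,0]]]' 7
python3 -m crank '[[[-2.52,-2.52,0,0,0,0],[-2.52,-2.52,0,0,0,0],[-2.52,-2.52,0,0,0,0],[-2.52,-2.52,0,0,0,0],[-2.52,-2.52,0,0,0,0],[-2.52,-2.52,0,0,0,0],[-2.52,-2.52,0,0,0,0],[-2.52,-2.52,0,0,0,0]]]'
python3 -m crank '[[[-2.52,-2.52,0,0,0,0],[-2.52,-2.52,0,0,0,0],[-2.52,-2.52,0,0,0,0],[-2.52,-2.52,0,0,0,0],[-2.52,-2.52,0,0,0,0],[-1.3,-1.3,0,0,0,0],[0,0,0,0,0,0.11],[0,0,0,0,0,0.12]]]'
python3 -m crank '[[[0,0,0,0,0,0.12],[0,0,0,0,0,0.12],[0,0,0,0,0,0.12],[0,0,0,0,0,0.12],[0,0,0,0,0,0.12],[0,0,0,0,0,0.12],[0,0,0,0,0,0.12],[0,0,0,0,0,0.12]]]'
python3 -m crank '[[[0,0,0,0,0,0.12],[0,0,0,0,0,0.12],[0,0,0,0,0,0.12],[0,0,0,0,0,0.12],[0,0,0,0,0,0.12],[0,0,0,0,0,0.12],[0,0,0,0,0,0],[0,0,0,0,0,0]]]'
python3 - <<'E'
from h import *
s=read_state(); ty=Ro.from_rotvec(s["tcp_rot"]).as_matrix()[:,1]; yaw=np.arctan2(ty[1],ty[0]); print("yaw",yaw)
go(.4372,-.387,.15,yaw); wr("red",.134,"w10.png",amin=100); wr("wood",.02)
E
```

```text
time: 23.33
tool_pos: [0.4328, 0.0942, 0.2094]
tcp_rot: [-1.2, -2.899, 0.004]
wrist_force: [0.5, -0.6, -0.1]
width: 0.822
grip_force: 0.0
time: 24.0
tool_pos: [0.4328, -0.1903, 0.2094]
tcp_rot: [-1.201, -2.898, 0.0]
wrist_force: [0.6, 0.3, -0.6]
width: 0.823
grip_force: 0.0
time: 24.67
tool_pos: [0.4333, -0.3861, 0.2093]
tcp_rot: [-1.536, -2.735, -0.001]
wrist_force: [1.0, 0.2, -0.0]
width: 0.822
grip_force: 0.0
time: 25.33
tool_pos: [0.4338, -0.3843, 0.2096]
tcp_rot: [-2.624, -1.72, 0.002]
wrist_force: [-0.6, 0.7, 0.8]
width: 0.822
grip_force: 0.0
time: 26.0
tool_pos: [0.4339, -0.3847, 0.2101]
tcp_rot: [-3.06, -0.7, 0.003]
wrist_force: [0.4, -0.5, 0.2]
width: 0.82
grip_force: 0.0
yaw -1.1212662688367285
t 26.0 pos [ 0.4339 -0.3847  0.2101] q [-0.77  0.1   1.83 -0.    1.21  0.35] F [ 0.4 -0.5  0.2] w 0.82 g 0.0
shift cm [0.2  0.36 6.01] turn [-0.003  0.002  0.   ]
red [329. 205.] [ 0.4375 -0.3887] 31.3 31.1 0.451 [  2. 222. 243.]
wood [328. 205.] [ 0.4041 -0.4068] 49.7 49.3 0.45 [  2. 222. 243.]
wood [327. 153.] [ 0.4401 -0.3872] 87.3 87.2 -0.46 [ 15. 176. 109.]
```

```bash

python3 -m crank '[[[0.18,0.45,0,0,0,0],[0,0,2,0,0,0],[0,0,3,0,0,0],[0,0,0.3,0,0,0],[0,0,0,0,0,0],[0,0,0,0,0,0],[0,0,0,0,0,0]]]'
python3 - <<'E'
from h import *
s=read_state(); print(s["tool_pos"],s["wrist_force"]); wr("red",.134,"w11.png",amin=100)
E
```

```text
time: 26.68
tool_pos: [0.4389, -0.3899, 0.1603]
tcp_rot: [3.062, 0.695, 0.001]
wrist_force: [0.2, -0.7, 1.0]
width: 0.82
grip_force: 0.0
[ 0.43888606 -0.38988855  0.16031827] [ 0.24137204 -0.71220006  1.03350293]
red [317. 240.] [ 0.4369 -0.3888] 32.0 31.8 -1.126 [  2. 218. 245.]
```

```bash

python3 -m crank '[[[-0.12,-0.14,1,0,0,0],[0,0,2,0,0,0],[0,0,1.6,0,0,0],[0,0,0.7,0,0,0],[0,0,0.3,0,0,0],[0,0,0,0,0,0],[0,0,0,0,0,0],[0,0,0,0,0,0]]]'
python3 - <<'E'
from h import *
s=read_state(); print(s["tool_pos"],s["wrist_force"]); wr("red",.134,"w12.png",amin=100)
E
```

```text
time: 27.4
tool_pos: [0.437, -0.389, 0.1038]
tcp_rot: [3.062, 0.694, 0.001]
wrist_force: [-0.2, 0.6, 0.4]
width: 0.82
grip_force: 0.0
[ 0.43700102 -0.38902161  0.1038305 ] [-0.20920825  0.59452568  0.41811115]
red [320. 300.] [ 0.4371 -0.3888] 32.4 32.4 -1.126 [  2. 225. 249.]
```

View pics/w12.png

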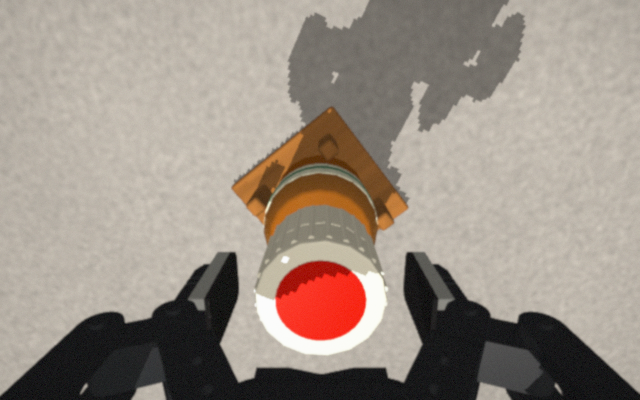

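The cap's red disc sits at (320,300), centred between the fingers (235–405). Grip.

```bash

python3 -m crank '[[[0,0,0,0,0,0],[0,0,0,0,0,0],[0,0,0,0,0,0],[0,0,0,0,0,0],[0,0,0,0,0,0],[0,0,0,0,0,0],[0,0,0,0,0,0],[0,0,0,0,0,0]]]' 4 80
```

```text
time: 28.12
tool_pos: [0.4367, -0.3888, 0.1031]
tcp_rot: [3.063, 0.694, 0.0]
wrist_force: [0.1, -0.5, 4.2]
width: 0.544
grip_force: 81.2
```

```bash

python3 -m crank '[[[0,0,0.2,0,0,0],[0,0,0.2,0,0,0],[0,0,0.2,0,0,0],[0,0,0,0,0,0],[0,0,0,0,0,0],[0,0,0,0,0,0]]]'
python3 -m crank '[[[0,0,0.1,0,0,0],[0,0,0,0,0,0],[0,0,0,0,0,0],[0,0,0,0,0,0]]]'
```

```text
time: 28.62
tool_pos: [0.4367, -0.3888, 0.0973]
tcp_rot: [3.063, 0.695, -0.0]
wrist_force: [-0.7, -0.7, 8.1]
width: 0.539
grip_force: 81.6
time: 28.95
tool_pos: [0.4367, -0.3888, 0.0965]
tcp_rot: [3.063, 0.694, -0.0]
wrist_force: [-1.4, 0.7, 8.2]
width: 0.54
grip_force: 81.7
```

8 N matches a 7 mm press. Now twist anticlockwise (negative about tool z), 76°.

```bash

python3 -m crank '[[[0,0,0,0,0,-0.06],[0,0,0,0,0,-0.11],[0,0,0,0,0,-0.11],[0,0,0,0,0,-0.11],[0,0,0,0,0,-0.11],[0,0,0,0,0,-0.11],[0,0,0,0,0,0],[0,0,0,0,0,0]]]'
python3 -m crank '[[[0,0,0,0,0,-0.11],[0,0,0,0,0,-0.11],[0,0,0,0,0,-0.11],[0,0,0,0,0,-0.11],[0,0,0,0,0,-0.11],[0,0,0,0,0,-0.11],[0,0,0,0,0,-0.06],[0,0,0,0,0,0]]]'
python3 -m crank '[[[0,0,0,0,0,0],[0,0,0,0,0,0],[0,0,0,0,0,0]]]'
python3 - <<'E'
from h import *
s=read_state(); ty=Ro.from_rotvec(s["tcp_rot"]).as_matrix()[:,1]; print(np.arctan2(ty[1],ty[0]),s["torque"],s["q"][5])
E
```

```text
time: 29.62
tool_pos: [0.437, -0.389, 0.0966]
tcp_rot: [2.712, 1.582, -0.0]
wrist_force: [0.2, 0.6, 7.2]
width: 0.541
grip_force: 81.8
time: 30.28
tool_pos: [0.437, -0.389, 0.0966]
tcp_rot: [1.978, 2.439, -0.001]
wrist_force: [-1.0, 0.7, 7.9]
width: 0.539
grip_force: 81.8
time: 30.53
tool_pos: [0.437, -0.389, 0.0966]
tcp_rot: [1.981, 2.436, -0.001]
wrist_force: [-0.0, -0.4, 7.9]
width: 0.54
grip_force: 81.8
0.20519001518801766 [ 0.01326674 -0.01071246  0.02240041] -0.9743646419418375
```

Turned 76° with almost no torque. Let up slowly, watching force.

```bash

python3 -m crank '[[[0,0,-0.3,0,0,0],[0,0,-0.3,0,0,0],[0,0,-0.3,0,0,0],[0,0,0,0,0,0],[0,0,0,0,0,0],[0,0,0,0,0,0]]]'
python3 -m crank '[[[0,0,-0.3,0,0,0],[0,0,-0.3,0,0,0],[0,0,0,0,0,0],[0,0,0,0,0,0]]]'
```

```text
time: 31.03
tool_pos: [0.4363, -0.3883, 0.1043]
tcp_rot: [-1.982, -2.437, 0.001]
wrist_force: [1.0, -1.0, 3.0]
width: 0.542
grip_force: 81.6
time: 31.37
tool_pos: [0.436, -0.3881, 0.1103]
tcp_rot: [-1.982, -2.436, 0.001]
wrist_force: [0.8, -0.3, 1.6]
width: 0.542
grip_force: 82.0
```

```bash

python3 -m crank '[[[0,0,-0.5,0,0,0],[0,0,-1,0,0,0],[0,0,-1.5,0,0,0],[0,0,-1.5,0,0,0],[0,0,-1.2,0,0,0],[0,0,-0.6,0,0,0],[0,0,-0.3,0,0,0],[0,0,0,0,0,0]]]'
python3 -m crank '[[[0,0,0,0,0,0],[0,0,0,0,0,0],[0,0,0,0,0,0],[0,0,0,0,0,0],[0,0,0,0,0,0],[0,0,0,0,0,0]]]'
python3 - <<'E'
from h import *
wr("red",.207,amin=100)
img=read_camera("top"); m=camera_model("top"); cv2.imwrite("pics/top2.png",img)
for r in rects(img,m,"red",.207,60)+rects(img,m,"wood",.026,60):
  if r[2]<130: print(*r)
E
```

```text
time: 32.03
tool_pos: [0.4365, -0.3884, 0.1775]
tcp_rot: [1.982, 2.437, -0.001]
wrist_force: [-0.1, -0.6, -0.2]
width: 0.539
grip_force: 82.5
time: 32.53
tool_pos: [0.4362, -0.3881, 0.1762]
tcp_rot: [-1.982, -2.436, 0.001]
wrist_force: [0.7, 0.3, -0.0]
width: 0.542
grip_force: 82.5
red [321. 300.] [ 0.4366 -0.3878] 32.5 32.2 0.205 [  2. 231. 169.]
red [547. 145.] [ 0.4945 -0.3183] 18.7 3.3 1.373 [  2. 234. 142.]
[492. 262.] [ 0.4358 -0.3831] 27.4 21.3 0.085 [  1. 197. 101.]
[247. 295.] [0.3186 0.1551] 91.9 58.8 -1.152 [ 14. 112. 181.]
[305. 288.] [0.3469 0.0112] 91.9 57.8 -0.584 [ 14. 112. 178.]
[492. 262.] [ 0.4534 -0.4585] 38.0 30.2 0.085 [  1. 195. 101.]
[461. 266.] [ 0.4356 -0.3814] 92.4 89.9 1.106 [ 13.  147.   94.5]
[171. 242.] [0.4335 0.3658] 92.4 59.4 -0.786 [ 14. 112. 179.]
[  7. 164.] [0.6096 0.8288] 108.3 50.2 0.239 [  9. 158.  51.]
```

The cap is held at the right height, directly over the bottle, and the stack is intact.

```bash
python3 -c "
from workcell import *
print(finish_job())"
```

```text
the job is handed in; nothing more can be done
None
```

The job is handed in, with no verdict returned: by my last measurements the sheet and pale coaster sit squarely on the dark coaster (within about 2 mm), and the freed cap is held upright about 6 cm above the bottle's mouth.

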